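# Start up the drying fans

### The job

Start the drying fans on the bench using only closed fingertips: first press the green half of the power box's rocker fully down, then push the blue fan's key fully in, then the yellow fan's key fully in. Keep to that order, do not press the red stop button, and do not lift or shift the power box, the fans or anything else standing about.

Things in the scene. Friction and masses are not known exactly. Their poses are not given: they have to be found in the camera images.
- power: grey power box, loose on the bench, 120 (x) x 160 (y) x 40 (z) mm, 1.6 kg, orange stripe on its -x side (towards the robot). Origin: centre of its underside; z up. On its top: the green and white rocker (pivot at x -10, y 42 mm) and the red stop button (at x -28, y -42 mm).
- rocker (a joint): angle of the rocker, rad: 0 off (white half, on the -x side, lies level; green half, on the +x side, sticks up at 0.36 rad), 0.36 on (green half fully down and level, its top 50 mm above the bench). The rocker is 76 mm long along the box's x and 36 mm wide, pivot 46 mm above the bench along the box's y. No spring: friction of 0.1 Nm (about 4 N at the point), stays where it is left.
- rocker_green (a point): point in the middle of the width of the rocker's green half, on its top, 24 mm from the pivot towards the raised end; moves with the rocker: about 58 mm above the bench when off, 50 mm when fully on. Press straight down here.
- fan_blue: a flat fan unit, loose on the bench, 210 (x) x 130 (y) mm, 1.5 kg. Origin: centre of its underside; z up. On its +x side lies a black 120 mm square fan with a round steel guard and a blue hub (top 52 mm above the bench); on its -x side (towards the robot) a white switch panel with a blue stripe, top 40 mm above the bench, with a round blue key at x -65, y -26 mm in a black collar 44 mm wide (collar top 45 mm above the bench). A loose orange cap (see cap) lies on the panel.
- key_blue (a joint): how far the blue key is pushed in, m: 0 out, 0.008 fully in. No spring: it resists with about 4 N and stays where it is pushed to.
- key_blue_top (a point): centre of the top of the round blue key (32 mm wide); moves with the key: 59 mm above the bench when out, 51 mm when fully in. Press straight down.
- fan_yellow: a flat fan unit, loose on the bench, 210 (x) x 130 (y) mm, 1.5 kg. Origin: centre of its underside; z up. On its +x side lies a black 120 mm square fan with a round steel guard and a yellow hub (top 52 mm above the bench); on its -x side (towards the robot) a white switch panel with a yellow stripe, top 40 mm above the bench, with a round yellow key at x -65, y -26 mm in a black collar 44 mm wide (collar top 45 mm above the bench).
- key_yellow (a joint): how far the yellow key is pushed in, m: 0 out, 0.008 fully in. No spring: it resists with about 4 N and stays where it is pushed to.
- key_yellow_top (a point): centre of the top of the round yellow key (32 mm wide); moves with the key: 59 mm above the bench when out, 51 mm when fully in. Press straight down.
- stop (a joint): travel of the red stop button on the power box, m: 0 out, 0.006 fully in; a spring returns it. Not to be pressed.
- stop_top (a point): centre of the top of the red stop button, 28 mm wide, in a yellow collar, 58 mm above the bench
- nut: brass nut, 26 mm wide, 22 mm tall, loose on top of the power box near its +x, -y corner. Origin: centre of its underside
- cap: orange jar cap, 32 mm wide, 12 mm tall, loose on the blue fan's white panel on the +y side of the key. Origin: centre of its underside
- jar: amber honey jar, 68 mm wide, 90 mm tall, standing beyond the fans. Origin: centre of its underside
- cup: steel cup, 76 mm wide, 85 mm tall, standing beyond the fans. Origin: centre of its underside
- screwdriver: screwdriver, about 190 mm long, lying across on the near side, its length along its x axis
- brush: brush, about 190 mm long, lying across on the near side, its length along its x axis
- block: pale wooden block, 60 x 160 x 45 mm, lying at the left. Origin: centre of its underside
- hive_tool: flat red and steel hive tool, 210 x 42 x 5 mm, lying at the right, its length along its x axis

How it is judged:
By the outcome, as a careful person would: the job done as asked, in the order asked, and still so for the second after the job is handed in, with the robot touching nothing.
It also fails if it takes over 48 s, if anything falls off the work surface, if the arm or the gripper's body presses on something with over 40 N, if the wrist force passes 120 N, or if a joint passes its speed limit or range.

### The arm

A 6-joint arm with a two-finger parallel gripper is mounted at the origin on the work surface. World frame = base frame: x ahead of the robot, y to its left, z up, the work surface at z = 0. Lengths are in mm, angles in rad, forces in N, time in s.
With the tool pointing down it reaches from about 400 to 925 mm from the base axis. Payload 12.5 kg.
Tool frame: the origin (TCP) lies midway between the tips of the shut fingers; the grasp point (between the pads) lies 19 mm behind it; z points along the fingers, y is the line along which they close (so a half turn about z gives the same grasp; the last joint's range is limited). The gripper opens to 95 mm and grips with 3 to 60 N. Pads are 20 mm wide; open, the fingers measure 119 mm over their backs; the gripper's body (75 mm by 180 mm) begins 59 mm behind the grasp point.
Start: joints at [1.217, 0.491, 1.559, -0, 1.092, -0.106], TCP at [153.277, 605.932, 214.661] pointing down, gripper open.
Joint ranges: [-3.1, 3.1], [-0.84, 2.19], [0.05, 2.79], [-1.13, 4.28], [0.06, 2.93], [-2.69, 2.69]. Speed limits (rad/s): [2.22, 2.22, 2.79, 3.14, 3.14, 3.14].

### API

Orientations are given as [roll, pitch, yaw] about the fixed x, y, z axes, in that order (R = Rz(yaw) Ry(pitch) Rx(roll)).
In Python, from cell import state, read_camera, job_done gives the robot as it stands.
- The arm moves only by the tool carry_out, never from a script. Its argument "moves" is a list of rows, each an object with "slide": the shift along the tool's x, y, z as a fraction of full scale, a list of three; "spin": the turn about the tool's z as a fraction of full scale. A call has 1 to 12 rows; each row shifts and turns the commanded pose from where the row before left it, along the tool's axes as they then stand; what a row does not reach is not made up. Full scale, the value 1, is 0.4 m for a shift and 30 degrees for a turn. A row lasts 1/12 s, in which the tool goes at most 41.7 mm and 7.16 degrees, less where a joint would pass 70% of its speed; a pose out of reach is approached as far as the arm can. A call with a number of a shift or a turn outside -1 to 1 is refused whole. A call with a gripper value outside its range is refused whole. "hand" is the closure, from 0 (fully open) to 1 (shut), set as the call begins (left out, the last holds). The fingers move at their own pace and stop on an object; the grip force is fixed at half the most. Time passes only in rows, so rows that do not move let the fingers close. It gives the time, the measured TCP pose, the force, the opening and the grip force at its end, in the units of the state.
- state(): the state, without advancing time (a new reading comes with each control period).
- read_camera(name): name is "side" or "top" or "wrist"; returns a dict with "color" (384x512x3 uint8, red, green, blue), "K" (3x3 intrinsics, pixels), "R" (3x3) and "t" (3): a world point X has camera coordinates R X + t. Camera axes: x right, y down, z forward; pixel columns grow to the right and rows downward; lengths in mm; the calibration is good to about 2 mm. A picture is of the moment at which its call begins. There is no depth.
- job_done(): hands the job in; it is judged then, once.
The state is a dict: "t": time; "joints": joint angles; "qvel": joint speeds; "tau": joint torques, N m; "eef_pos": TCP position; "tcp_rot": TCP orientation; "ft_force": force on the tool from outside, world axes, zero at the start; "moment": the same for the moment, N m; "opening": opening from 0.0 (shut) to 1.0 (fully open); "grip_force": force on a finger pad.
Only numpy, scipy, OpenCV 4.12 (cv2) and the standard library are available. Lean on these libraries where they do the work, as an engineer would, in place of code of your own. Each camera call takes 0.05 s, during which the arm holds its last target. There are 200 camera calls.

## Working session

There is one attempt and no reset: what is moved stays moved. The work goes in short steps, Python scripts to look and compute and a tool call to move; the robot and the scene stay as the last step left them, time stands still between calls to the robot, and variables do not carry over. Pictures are saved under pics/ and viewed, at most 10 in all, crops included, and the job is handed in when it is done.

Besides the shell and the picture viewer there is one more tool, called after ">>>" by a JSON object that holds its "fn" and its "kwargs", one argument or row to a line. carry_out: Moves the arm, as the interface text tells. Shift numbers are shares of 0.4 m and turn numbers shares of 30 degrees, none past 1 either way. Its arguments: {"type":"object","properties":{"moves":{"type":"array"},"hand":{"type":"number"}},"required":["moves"]}

```bash
mkdir -p pics; ls; python3 - <<'E'
from cell import state, read_camera
import cv2, numpy as np, pickle
s=state();print(s)
d={}
for n in("top","side"):
    c=read_camera(n);d[n]=c;print(n,c["K"].tolist(),np.round(c["R"],4).tolist(),np.round(c["t"],1).tolist())
    cv2.imwrite(f"pics/{n}0.png",c["color"][:,:,::-1])
pickle.dump(d,open("d0.pkl","wb"))
E
```

```text
pics
{'t': 0.0, 'joints': array([ 1.21740395e+00,  4.91565853e-01,  1.55943321e+00, -8.37231367e-06,
        1.09169898e+00, -1.05581435e-01]), 'qvel': array([ 5.02490955e-04,  5.17230587e-04,  9.90045814e-04, -7.31571118e-05,
        5.26646718e-04, -8.22271909e-04]), 'tau': array([ 1.49270520e-03, -6.12661386e+01, -2.58179641e+01,  6.94050849e-02,
        4.82222938e-02, -8.44771830e-05]), 'eef_pos': array([153.18810518, 605.69275268, 214.06343024]), 'tcp_rot': array([-3.14049263e+00, -1.09108209e-04,  2.89378551e+00]), 'ft_force': array([ 0.11373514,  0.1860927 , -0.72082718]), 'moment': array([ 0.03560447,  0.0670985 , -0.00672323]), 'grip_force': 0.0, 'opening': 1.0033191648354365}
top [[454.72543593809644, 0.0, 255.66823689585073], [0.0, 454.72543593809644, 192.4109693993742], [0.0, 0.0, 1.0]] [[0.0055, -0.9999, -0.0125], [-0.985, -0.0033, -0.1728], [0.1727, 0.0132, -0.9849]] [-2.6, 547.7, 1777.6]
side [[404.9648353377617, 0.0, 260.6149295057442], [0.0, 404.9648353377617, 192.85627925734633], [0.0, 0.0, 1.0]] [[0.9303, -0.3662, 0.0233], [-0.1835, -0.5191, -0.8348], [0.3177, 0.7723, -0.5501]] [-508.6, 140.3, 1156.8]
```

View pics/top0.png

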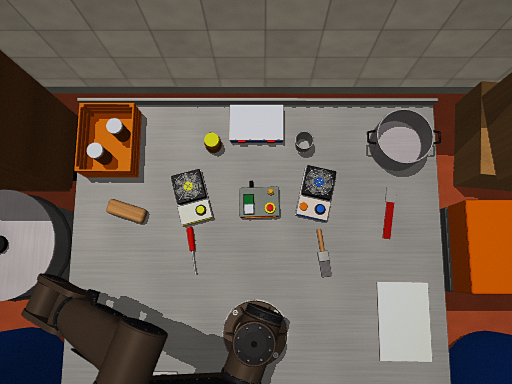

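View pics/side0.png

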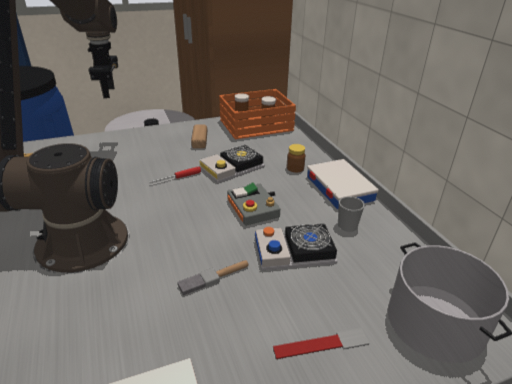

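The top view shows the yellow fan at left (key about (200,210)), the power box in the middle (green about (248,200), red stop (270,208)) and the blue fan at right (blue key (320,209), orange cap (303,207)). The side view shows the same, and nothing blocks the keys from above.

```bash
cat >h.py <<'E'
import cv2, numpy as np
def blob(c,lo,hi,box,k=0):
    h=cv2.cvtColor(c["color"],cv2.COLOR_RGB2HSV); m=cv2.inRange(h,lo,hi)
    u0,v0,u1,v1=box; w=np.zeros_like(m); w[v0:v1,u0:u1]=m[v0:v1,u0:u1]
    n,l,st,ce=cv2.connectedComponentsWithStats(w)
    i=1+np.argsort(-st[1:,4])[k]; return ce[i],st[i]
def ray(c,uv):
    d=c["R"].T@np.linalg.inv(c["K"])@np.array([*uv,1.]); return -c["R"].T@c["t"],d/np.linalg.norm(d)
def onz(c,uv,z):
    o,d=ray(c,uv); return o+d*(z-o[2])/d[2]
def cross(a,b):
    (o,d),(p,e)=a,b; s=np.linalg.lstsq(np.c_[d,-e],p-o,rcond=None)[0]
    x,y=o+s[0]*d,p+s[1]*e; return (x+y)/2,np.linalg.norm(x-y)
E
python3 - <<'E'
import pickle,cv2,numpy as np
from h import *
d=pickle.load(open("d0.pkl","rb"));t,s=d["top"],d["side"]
P={"blue":((100,150,60),(130,255,255),(311,201,330,217),(262,238,288,254),59),
"yellow":((22,130,70),(34,255,255),(192,203,209,217),(212,158,230,172),59),
"red":((0,170,60),(4,255,255),(262,200,278,216),(240,196,260,212),58),
"green":((45,100,30),(85,255,255),(240,190,258,212),(238,180,262,198),57),
"cap":((5,170,80),(16,255,255),(296,200,310,214),(260,226,278,238),52)}
for n,(lo,hi,bt,bs,z) in P.items():
    a,sa=blob(t,lo,hi,bt);b,sb=blob(s,lo,hi,bs)
    X,g=cross(ray(t,a),ray(s,b))
    print(n,a.round(1),sa,b.round(1),sb,"top@z",onz(t,a,z).round(1),"side@z",onz(s,b,z).round(1),"tri",X.round(1),round(g,1))
A=cv2.resize(t["color"][155:235,160:345],None,fx=4.2,fy=4.2,interpolation=cv2.INTER_CUBIC)
cv2.imwrite("pics/topz.png",A[:,:,::-1]); print(A.shape)
E
```

```text
blue [319.9 208.3] [316 205   9   8  53] [274.  245.6] [269 241  11  10  94] top@z [ 482.7 -255.    59. ] side@z [ 479.8 -263.2   59. ] tri [ 483.5 -255.9   52. ] 0.4
yellow [200.2 209.1] [196 206   9   8  50] [220.5 163.6] [217 161   8   7  47] top@z [477.9 219.7  59. ] side@z [474.2 207.8  59. ] tri [478.4 220.8  51.4] 1.0
red [269.2 207.6] [267 206   6   5  16] [249.7 202.8] [247 201   7   5  30] top@z [485.1 -54.3  58. ] side@z [488.2 -54.2  58. ] tri [486.5 -54.6  58.4] 2.9
green [248.1 199. ] [244 194  10  10  83] [250.7 188.3] [245 183  12  11  77] top@z [519.4  29.7  57. ] side@z [520.2  23.4  57. ] tri [521.2  29.5  52.8] 2.4
cap [303.2 205.7] [300 202   8   8  46] [268.3 231.1] [264 228   9   7  57] top@z [ 493.9 -189.7   52. ] side@z [ 492.2 -193.7   52. ] tri [ 494.1 -189.9   48.7] 0.4
(336, 777, 3)
```

View pics/topz.png

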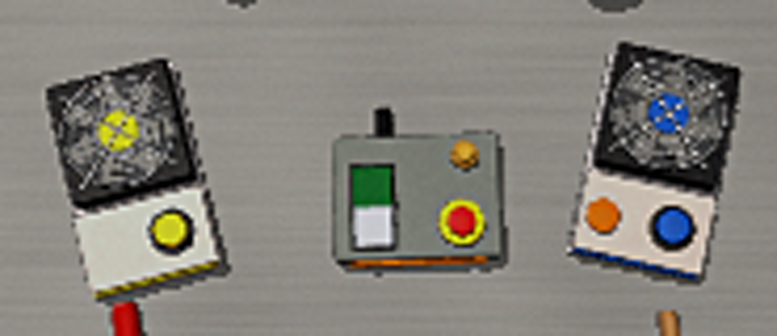

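The zoomed crop shows the green half raised with its lower edge on the pivot, and both keys clean and round. The measured key and stop positions agree with the heights and spacings given. My targets are rocker (524,30), blue (483,-255) and yellow (478,220). First I'll shut the hand, square the tool and cross over.

>>> {"fn": "carry_out", "kwargs": {
  "hand": 1,
  "moves": [
    {"slide": [0, 0, 0], "spin": -0.118},
    {"slide": [0, 0, 0], "spin": -0.118},
    {"slide": [0, 0, 0], "spin": -0.118},
    {"slide": [0, 0, 0], "spin": -0.118},
    {"slide": [-0.03, -0.04, 0], "spin": 0},
    {"slide": [-0.05, -0.08, 0], "spin": 0},
    {"slide": [-0.05, -0.08, 0], "spin": 0},
    {"slide": [-0.05, -0.08, 0], "spin": 0},
    {"slide": [-0.05, -0.08, 0], "spin": 0},
    {"slide": [-0.05, -0.08, 0], "spin": 0},
    {"slide": [-0.05, -0.08, 0], "spin": 0},
    {"slide": [-0.05, -0.08, 0], "spin": 0}
  ]
}}

```text
t: 1.1
eef_pos: [305.6, 364.2, 214.5]
tcp_rot: [-3.142, -0.0, 3.141]
ft_force: [0.5, -0.2, -0.7]
opening: 0.214
grip_force: 0.0
```

>>> {"fn": "carry_out", "kwargs": {
  "moves": [
    {"slide": [-0.05, -0.08, 0], "spin": 0},
    {"slide": [-0.05, -0.08, 0], "spin": 0},
    {"slide": [-0.05, -0.08, 0], "spin": 0},
    {"slide": [-0.05, -0.08, 0], "spin": 0},
    {"slide": [-0.05, -0.08, 0], "spin": 0},
    {"slide": [-0.05, -0.08, 0], "spin": 0},
    {"slide": [-0.05, -0.08, 0], "spin": 0},
    {"slide": [-0.05, -0.08, 0], "spin": 0},
    {"slide": [-0.05, -0.08, 0], "spin": 0},
    {"slide": [-0.05, -0.08, 0], "spin": 0},
    {"slide": [-0.04, -0.04, 0], "spin": 0},
    {"slide": [0, 0, 0], "spin": 0}
  ]
}}

```text
t: 2.1
eef_pos: [523.2, 26.6, 214.2]
tcp_rot: [-3.141, 0.001, 3.138]
ft_force: [-1.1, -0.5, -0.7]
opening: 0.009
grip_force: 0.0
```

>>> {"fn": "carry_out", "kwargs": {
  "moves": [
    {"slide": [0, 0.005, 0.06], "spin": 0},
    {"slide": [0, 0, 0.08], "spin": 0},
    {"slide": [0, 0, 0.08], "spin": 0},
    {"slide": [0, 0, 0.06], "spin": 0},
    {"slide": [0, 0, 0.03], "spin": 0},
    {"slide": [0, 0, 0], "spin": 0},
    {"slide": [0, 0, 0], "spin": 0},
    {"slide": [0, 0, 0], "spin": 0}
  ]
}}

```text
t: 2.77
eef_pos: [521.2, 32.0, 91.5]
tcp_rot: [3.142, 0.001, 3.141]
ft_force: [0.2, 0.4, -0.7]
opening: 0.002
grip_force: 0.0
```

```bash
python3 - <<'E'
from cell import state, read_camera
import cv2, numpy as np
s=state();print(s["eef_pos"].round(1),s["tcp_rot"].round(3),s["ft_force"].round(1))
w=read_camera("wrist")["color"];t=read_camera("side")["color"]
a=cv2.resize(t[150:230,205:305],(480,384),interpolation=cv2.INTER_CUBIC)
cv2.imwrite("pics/w1.png",np.hstack([w[:,:,::-1][:, 100:412],a[:,:,::-1]]))
E
```

```text
[521.2  32.   91.5] [3.142e+00 1.000e-03 3.141e+00] [ 0.2  0.4 -0.7]
```

View pics/w1.png

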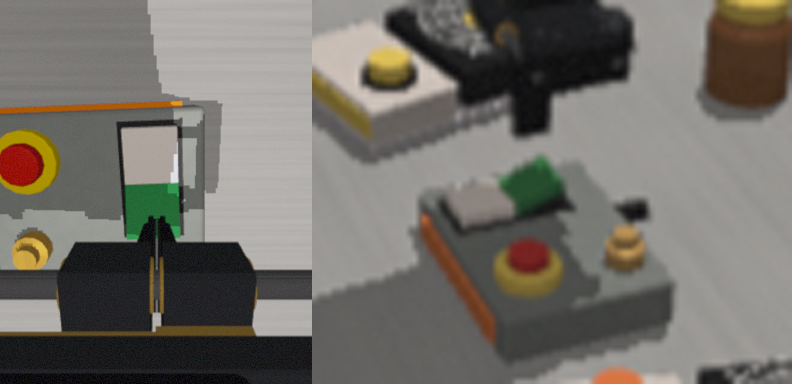

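The wrist view shows the shut fingers over the green half, centred across its width, with the stop button and nut well to one side. The side crop shows the tips directly above it. I'll nudge by (+4,-2) mm and descend slowly.

>>> {"fn": "carry_out", "kwargs": {
  "moves": [
    {"slide": [-0.01, -0.005, 0.03], "spin": 0},
    {"slide": [0, 0, 0.03], "spin": 0},
    {"slide": [0, 0, 0.01], "spin": 0},
    {"slide": [0, 0, 0.006], "spin": 0},
    {"slide": [0, 0, 0.006], "spin": 0},
    {"slide": [0, 0, 0.006], "spin": 0},
    {"slide": [0, 0, 0.006], "spin": 0},
    {"slide": [0, 0, 0.004], "spin": 0},
    {"slide": [0, 0, 0.004], "spin": 0},
    {"slide": [0, 0, 0], "spin": 0},
    {"slide": [0, 0, 0], "spin": 0},
    {"slide": [0, 0, 0], "spin": 0}
  ]
}}

```text
t: 3.87
eef_pos: [525.4, 29.7, 50.2]
tcp_rot: [3.142, 0.001, 3.141]
ft_force: [2.7, 0.8, 6.8]
opening: 0.004
grip_force: 3.1
```

>>> {"fn": "carry_out", "kwargs": {
  "moves": [
    {"slide": [0, 0, 0.003], "spin": 0},
    {"slide": [0, 0, 0], "spin": 0},
    {"slide": [0, 0, 0.003], "spin": 0},
    {"slide": [0, 0, 0], "spin": 0},
    {"slide": [0, 0, 0], "spin": 0},
    {"slide": [0, 0, 0], "spin": 0}
  ]
}}

```text
t: 4.37
eef_pos: [525.5, 29.7, 49.7]
tcp_rot: [-3.141, 0.003, 3.141]
ft_force: [-4.8, 0.2, 32.2]
opening: 0.003
grip_force: 16.6
```

The rocker is on its hard stop: force rose from 7 to 32 N at z = 49.7. Now I'll lift and go over to the blue key.

>>> {"fn": "carry_out", "kwargs": {
  "moves": [
    {"slide": [0, 0, -0.02], "spin": 0},
    {"slide": [0, 0, -0.04], "spin": 0},
    {"slide": [0, 0, -0.07], "spin": 0},
    {"slide": [0.012, -0.079, 0], "spin": 0},
    {"slide": [0.012, -0.079, 0], "spin": 0},
    {"slide": [0.012, -0.079, 0], "spin": 0},
    {"slide": [0.012, -0.079, 0], "spin": 0},
    {"slide": [0.012, -0.079, 0], "spin": 0},
    {"slide": [0.012, -0.079, 0], "spin": 0},
    {"slide": [0.012, -0.079, 0], "spin": 0},
    {"slide": [0.012, -0.079, 0], "spin": 0},
    {"slide": [0.01, -0.08, 0], "spin": 0}
  ]
}}

```text
t: 5.37
eef_pos: [481.0, -256.1, 99.0]
tcp_rot: [3.14, -0.002, 3.141]
ft_force: [0.5, 0.7, 0.8]
opening: 0.004
grip_force: 0.0
```

>>> {"fn": "carry_out", "kwargs": {
  "moves": [
    {"slide": [0, 0, 0], "spin": 0},
    {"slide": [0, 0, 0], "spin": 0},
    {"slide": [0, 0, 0], "spin": 0}
  ]
}}

```text
t: 5.62
eef_pos: [481.7, -254.4, 99.0]
tcp_rot: [3.14, -0.001, 3.141]
ft_force: [-0.7, 0.1, 0.1]
opening: 0.006
grip_force: 0.0
```

```bash
python3 - <<'E'
from cell import state, read_camera
import cv2, numpy as np
s=state();print(s["eef_pos"].round(1),s["tcp_rot"].round(3),s["ft_force"].round(1))
w=read_camera("wrist")["color"];t=read_camera("side")["color"]
a=cv2.resize(t[170:270,210:310],(384,384),interpolation=cv2.INTER_CUBIC)
cv2.imwrite("pics/w2.png",np.hstack([w[:,:,::-1][:, 100:412],a[:,:,::-1]]))
E
```

```text
[ 481.7 -254.4   99. ] [ 3.140e+00 -1.000e-03  3.141e+00] [-0.7  0.1  0.1]
```

View pics/w2.png

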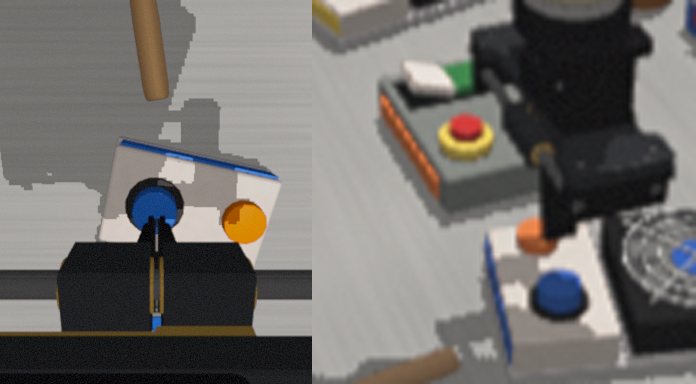

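The rocker now shows its white half up and green half level. The fingers line up with the blue key, and the orange cap is well clear. Descending on the blue key.

>>> {"fn": "carry_out", "kwargs": {
  "moves": [
    {"slide": [-0.003, 0, 0.04], "spin": 0},
    {"slide": [0, 0, 0.04], "spin": 0},
    {"slide": [0, 0, 0.012], "spin": 0},
    {"slide": [0, 0, 0.006], "spin": 0},
    {"slide": [0, 0, 0.006], "spin": 0},
    {"slide": [0, 0, 0.006], "spin": 0},
    {"slide": [0, 0, 0.006], "spin": 0},
    {"slide": [0, 0, 0.005], "spin": 0},
    {"slide": [0, 0, 0], "spin": 0},
    {"slide": [0, 0, 0], "spin": 0},
    {"slide": [0, 0, 0.003], "spin": 0},
    {"slide": [0, 0, 0], "spin": 0}
  ]
}}

```text
t: 6.72
eef_pos: [483.8, -255.1, 51.1]
tcp_rot: [-3.141, 0.001, 3.141]
ft_force: [-3.1, 5.6, 18.8]
opening: 0.002
grip_force: 9.4
```

>>> {"fn": "carry_out", "kwargs": {
  "moves": [
    {"slide": [0, 0, 0.003], "spin": 0},
    {"slide": [0, 0, 0], "spin": 0},
    {"slide": [0, 0, 0], "spin": 0},
    {"slide": [0, 0, 0], "spin": 0}
  ]
}}

```text
t: 7.05
eef_pos: [483.9, -255.2, 51.0]
tcp_rot: [-3.141, 0.002, 3.141]
ft_force: [-6.1, 6.4, 32.4]
opening: 0.005
grip_force: 16.5
```

The blue key is on its stop (z = 51.0, 32 N). Lifting and crossing to yellow.

>>> {"fn": "carry_out", "kwargs": {
  "moves": [
    {"slide": [0, 0, -0.02], "spin": 0},
    {"slide": [0, 0, -0.04], "spin": 0},
    {"slide": [0, 0, -0.07], "spin": 0},
    {"slide": [0.001, 0.079, 0], "spin": 0},
    {"slide": [0.001, 0.079, 0], "spin": 0},
    {"slide": [0.001, 0.079, 0], "spin": 0},
    {"slide": [0.001, 0.079, 0], "spin": 0},
    {"slide": [0.001, 0.079, 0], "spin": 0},
    {"slide": [0.001, 0.079, 0], "spin": 0},
    {"slide": [0.001, 0.079, 0], "spin": 0},
    {"slide": [0.001, 0.079, 0], "spin": 0},
    {"slide": [0.001, 0.079, 0], "spin": 0}
  ]
}}

```text
t: 8.05
eef_pos: [480.1, 30.6, 100.7]
tcp_rot: [-3.141, 0.001, 3.141]
ft_force: [0.9, -0.2, -0.3]
opening: 0.005
grip_force: 0.0
```

>>> {"fn": "carry_out", "kwargs": {
  "moves": [
    {"slide": [0.001, 0.079, 0], "spin": 0},
    {"slide": [0.001, 0.079, 0], "spin": 0},
    {"slide": [0.001, 0.079, 0], "spin": 0},
    {"slide": [0.001, 0.079, 0], "spin": 0},
    {"slide": [0.001, 0.079, 0], "spin": 0},
    {"slide": [0.001, 0.079, 0], "spin": 0},
    {"slide": [0, 0, 0], "spin": 0},
    {"slide": [0, 0, 0], "spin": 0},
    {"slide": [0, 0, 0], "spin": 0},
    {"slide": [0, 0, 0], "spin": 0}
  ]
}}

```text
t: 8.88
eef_pos: [477.9, 218.0, 100.6]
tcp_rot: [-3.141, -0.0, 3.14]
ft_force: [0.7, 0.7, -0.2]
opening: 0.004
grip_force: 0.0
```

```bash
python3 - <<'E'
from cell import state, read_camera
import cv2, numpy as np
s=state();print(s["eef_pos"].round(1),s["tcp_rot"].round(3),s["ft_force"].round(1))
w=read_camera("wrist")["color"];t=read_camera("side")["color"]
a=cv2.resize(t[140:270,190:320],(384,384),interpolation=cv2.INTER_CUBIC)
cv2.imwrite("pics/w3.png",np.hstack([w[:,:,::-1][:, 100:412],a[:,:,::-1]]))
E
```

```text
[477.9 218.  100.6] [-3.141 -0.     3.14 ] [ 0.7  0.7 -0.2]
```

View pics/w3.png

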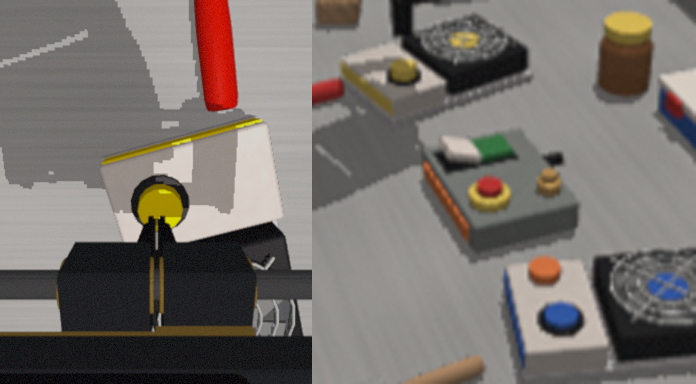

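The wrist view puts the yellow key straight under the fingers. The side crop shows the green half level, the blue key in and the cap undisturbed. Pressing yellow after a +2 mm shift in y.

>>> {"fn": "carry_out", "kwargs": {
  "moves": [
    {"slide": [0, 0.004, 0.04], "spin": 0},
    {"slide": [0, 0, 0.04], "spin": 0},
    {"slide": [0, 0, 0.016], "spin": 0},
    {"slide": [0, 0, 0.006], "spin": 0},
    {"slide": [0, 0, 0.006], "spin": 0},
    {"slide": [0, 0, 0.006], "spin": 0},
    {"slide": [0, 0, 0.006], "spin": 0},
    {"slide": [0, 0, 0.005], "spin": 0},
    {"slide": [0, 0, 0], "spin": 0},
    {"slide": [0, 0, 0], "spin": 0},
    {"slide": [0, 0, 0.003], "spin": 0},
    {"slide": [0, 0, 0], "spin": 0}
  ]
}}

```text
t: 9.98
eef_pos: [478.1, 220.5, 51.1]
tcp_rot: [3.141, 0.001, 3.141]
ft_force: [-5.1, -5.9, 23.0]
opening: 0.005
grip_force: 11.4
```

>>> {"fn": "carry_out", "kwargs": {
  "moves": [
    {"slide": [0, 0, 0.003], "spin": 0},
    {"slide": [0, 0, 0], "spin": 0},
    {"slide": [0, 0, 0], "spin": 0},
    {"slide": [0, 0, 0], "spin": 0}
  ]
}}

```text
t: 10.32
eef_pos: [478.2, 220.5, 50.9]
tcp_rot: [3.141, 0.002, 3.141]
ft_force: [-8.6, -6.1, 38.6]
opening: 0.004
grip_force: 19.1
```

The yellow key is on its stop. Lifting clear and checking for shifts against the first picture.

>>> {"fn": "carry_out", "kwargs": {
  "moves": [
    {"slide": [0, 0, -0.02], "spin": 0},
    {"slide": [0, 0, -0.05], "spin": 0},
    {"slide": [0, 0, -0.09], "spin": 0},
    {"slide": [0, 0, -0.1], "spin": 0},
    {"slide": [0, 0.08, -0.06], "spin": 0},
    {"slide": [0, 0.09, 0], "spin": 0},
    {"slide": [0, 0.09, 0], "spin": 0},
    {"slide": [0, 0.09, 0], "spin": 0},
    {"slide": [0, 0.09, 0], "spin": 0},
    {"slide": [0, 0.09, 0], "spin": 0},
    {"slide": [0, 0.05, 0], "spin": 0},
    {"slide": [0, 0, 0], "spin": 0}
  ]
}}

```text
t: 11.32
eef_pos: [477.4, 456.3, 175.8]
tcp_rot: [3.14, 0.001, -3.139]
ft_force: [-1.3, 0.1, 0.0]
opening: 0.004
grip_force: 0.0
```

```bash
python3 - <<'E'
from cell import state, read_camera
import cv2, numpy as np, pickle
from h import *
s=state();print(s["t"],s["eef_pos"].round(1),s["ft_force"].round(1))
d=pickle.load(open("d0.pkl","rb"));n={k:read_camera(k) for k in d}
for k,lo,hi,bx in (("top",(100,150,60),(130,255,255),(311,201,330,217)),("top",(22,130,70),(34,255,255),(192,203,209,217)),("top",(0,170,60),(4,255,255),(262,200,278,216)),("top",(5,170,80),(16,255,255),(296,200,310,214))):
    print(blob(d[k],lo,hi,bx)[0].round(2),blob(n[k],lo,hi,bx)[0].round(2))
f=lambda c,b:cv2.resize(c["color"][b[1]:b[3],b[0]:b[2]],(800,280),interpolation=cv2.INTER_CUBIC)[:,:,::-1]
cv2.imwrite("pics/end.png",np.vstack([f(n["top"],(150,155,350,225)),cv2.resize(n["side"]["color"][140:270,150:396],(800,300),interpolation=cv2.INTER_CUBIC)[:,:,::-1]]))
E
```

```text
11.3167 [477.4 456.3 175.8] [-1.3  0.1  0. ]
[319.94 208.32] [319.68 208.64]
[200.16 209.08] [200.36 209.32]
[269.19 207.56] [269.19 207.56]
[303.22 205.72] [303.2 205.8]
```

View pics/end.png

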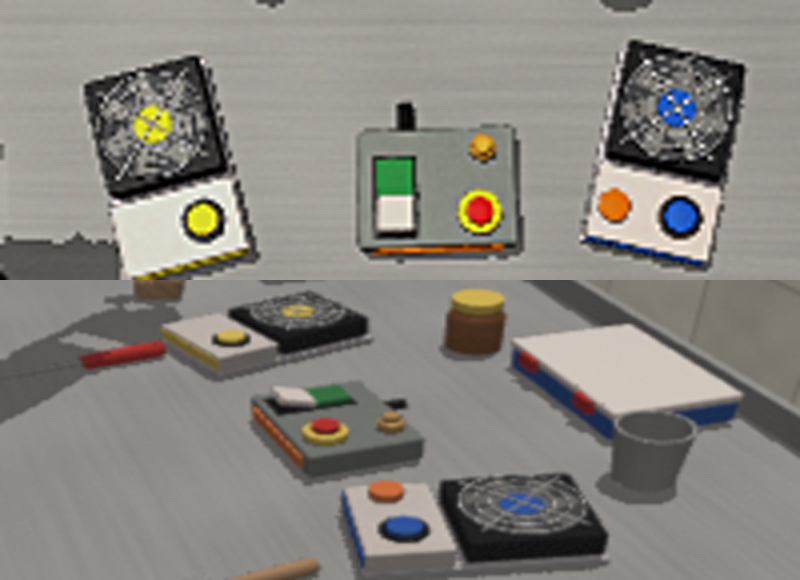

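The final views show the green half level and both keys low in their collars. Nothing has shifted: stop and cap centroids moved under 0.1 px. Handing in.

```bash
python3 -c "from cell import job_done; print(job_done())"
```

```text
the job is handed in; nothing more can be done
None
```

The rocker, then the blue key, then the yellow key were each pressed to the stop in that order; the stop button was not touched, nothing visibly shifted, and the job was handed in at about 11 s (no verdict was returned).

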